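# Shim a rocking bench meter with a wedge

## Task

The bench meter rocks because its rear left foot has lost its rubber pad. Without gripping or lifting anything, push the dark ribbed wedge along the desk, thin end first, squarely under that foot (the whole foot on the ramp) until it is snug and bears, but no further, so that the meter stays level where it stands. Then, fingers shut, press down firmly with their tips on the top of the case right above that foot to prove that it no longer rocks, and leave the wedge in place and the things around undisturbed.

Things in the scene. Friction and masses are not known exactly. Their poses are not given: they have to be found in the camera images.
- meter: grey bench meter, loose, about 2.2 kg; case 150 deep (x) by 200 wide (y), front bezel and sockets stick out 20 mm more at -x. Origin on the desk under the case's middle; x to its rear, y to its left, z up. Case underside 12 mm over the desk, flat top 74 mm. Feet of 18 mm diameter at x = +-55, y = +-80 mm: three rubber pads 12 mm high on the desk, the rear left one a bare stub
- short_foot (a point): centre of the flat underside of the rear left stub (18 mm diameter), 20 mm inside the case's left side; it hangs 6 mm over the desk while the meter stands level on its other three feet
- rear_left_corner (a point): point on the flat top of the case straight above the short foot, 74 mm over the desk, 20 mm in from the left and rear edges: the place to press, with 10 to 20 N. Unshimmed, the meter tips there by 0.066 rad (3.8 deg) under more than about 5 to 8 N. A cable trunking runs along the wall behind at x = 0.57 m, 0.17 to 0.21 m high
- wedge: loose near-black wedge, fine ribs across its ramp, 110 long (y) by 46 wide (x), 60 g, flat on the desk to the left of the meter, thin end towards it. Origin at the centre of its underside, z up; thin end (2 mm high) at y = -55 mm, tail (16 mm high) at y = +55 mm; the ramp rises evenly, 1 in 7.9. It slides with under 1 N until it meets the stub
- wedge_tail (a point): middle of the wedge's upright tail face (46 by 16 mm), the face to push, 8 mm over the desk. When the wedge bears, this face still stands about 67 mm outside the case
- wedge_tip (a point): middle of the wedge's thin edge, at desk height. Pushed in square, the wedge first touches the stub when this edge is 22 mm beyond the stub's centre; the push then rises by several N within 3 mm as it takes load. Pushed on, it jams and shoves the meter along
- spool: bystander: white wire spool with green winding standing on its flange, 52 mm diameter, 40 mm high, origin at the centre of its underside
- dropper: bystander: small brown dropper bottle, 33 mm diameter, 102 mm high, origin at the centre of its underside
- bobbin_a: bystander: copper-wound bobbin, 21 mm diameter, 16 mm high, standing; origin at the centre of its underside
- bobbin_b: bystander: a second bobbin of the same size

How it is judged:
By the outcome, as a careful person would: the job done as asked, in the order asked, and still so for the second after the job is handed in, with the robot touching nothing.
It also fails if it takes over 54 s, if anything falls off the work surface, if the arm or the gripper's body presses on something with over 40 N, if the wrist force passes 120 N, or if a joint passes its speed limit or range.

## Robot

A 6-joint arm with a two-finger parallel gripper is mounted at the origin on the work surface; the furniture and walls round the work are solid. World frame = base frame: x ahead of the robot, y to its left, z up, the work surface at z = 0. Lengths are in m, angles in rad, forces in N, time in s.
With the tool pointing down it reaches from about 0.3 to 0.775 m from the base axis. Payload 14.6 kg.
Tool frame: the origin (TCP) lies midway between the tips of the shut fingers; the grasp point (between the pads) lies 19 mm behind it (grasp_offset is the distance from the TCP to the grasp point, in m); z points along the fingers, y is the line along which they close (so a half turn about z gives the same grasp; the last joint's range is limited). The gripper opens to 94 mm and grips with 3 to 60 N. Pads are 16 mm wide; open, the fingers measure 119 mm over their backs; the gripper's body (75 mm by 177 mm) begins 78 mm behind the grasp point.
Start: joints at [-1.4, 0.3, 1.521, -0, 1.321, -0.067], TCP at [0.13, -0.535, 0.205] pointing down, gripper open.
Joint ranges: [-3.03, 3.03], [-0.79, 2.21], [0.23, 2.52], [-1.04, 4.18], [0, 3.07], [-2.55, 2.55]. Speed limits (rad/s): [2.22, 2.22, 2.57, 3.14, 3.14, 3.14].

## Interface

Orientations are given as [roll, pitch, yaw] about the fixed x, y, z axes, in that order (R = Rz(yaw) Ry(pitch) Rx(roll)).
In Python, from station import * gives the robot as it stands. The module is installed in compiled form; this text tells all that it offers.
- The arm moves only by the tool send_rows, never from a script. Its argument "rows" is a list of rows, each an object of numbers: "dx", "dy", "dz": the shift along the tool's x, y, z in mm; "roll": the turn about the tool's z in degrees; "jaw": the closure, from -1 (fully open) to 1 (shut). In form: [{"dx": .., "dy": .., "dz": .., "roll": .., "jaw": ..}, ...]. A call has 1 to 12 rows; each row shifts and turns the commanded pose from where the row before left it, along the tool's axes as they then stand; what a row does not reach is not made up. A row lasts 1/12 s, in which the tool goes at most 41.7 mm and 7.16 degrees, less where a joint would pass 70% of its speed; a pose out of reach is approached as far as the arm can. A call is refused whole if a number of a shift passes 41.7 or a number of a turn 7.16, either way. A call with a gripper value outside its range is refused whole. The fingers move at their own pace and stop on an object; "force" is the grip in N (left out, the last holds). Time passes only in rows, so rows that do not move let the fingers close. It gives the time, the measured TCP pose, the force, the opening and the grip force at its end, in the units of the state.
- get_obs(): the state, without advancing time (a new reading comes with each control period).
- camera(name): name is "scene" or "top" or "wrist"; returns a dict with "frame" (420x560x3 uint8, red, green, blue), "z_map" (420x560 float32, m along the optical axis (not along the pixel's ray), 0 where there is no reading), "camera_matrix" (3x3 intrinsics, pixels), "rvec" (rotation vector, rad) and "tvec" (3), from world to camera coordinates, as OpenCV has them. Camera axes: x right, y down, z forward; pixel columns grow to the right and rows downward; lengths in m; the calibration is good to about 2 mm. The wrist camera is an equidistant fisheye: a pixel r from the principal point sees the ray r / f radians off the axis. A picture is of the moment at which its call begins.
- hand_in(): hands the job in; it is judged then, once.
The state is a dict: "time_s": time; "qpos": joint angles; "joint_vel": joint speeds; "tau": joint torques, N m; "ee_pos": TCP position; "eef_rot": TCP orientation; "force": force on the tool from outside, world axes, zero at the start; "moment": the same for the moment, N m; "grip_width": finger opening in m; "grip_force": force on a finger pad.
Only numpy, scipy, OpenCV 4.12 (cv2) and the standard library are available. Lean on these libraries where they do the work, as an engineer would, in place of code of your own. Each camera call takes 0.05 s, during which the arm holds its last target. There are 200 camera calls.

## Working session

There is one attempt and no reset: what is moved stays moved. The work goes in short steps, Python scripts to look and compute and a tool call to move; the robot and the scene stay as the last step left them, time stands still between calls to the robot, and variables do not carry over. Pictures are saved under pics/ and viewed, at most 10 in all, crops included, and the job is handed in when it is done.

Besides the shell and the picture viewer there is one more tool, called after "Call:" as name([rows], argument=value, ...), one row to a line, values as JSON. send_rows: Moves the arm, as the interface text tells. Its arguments: {"type":"object","properties":{"rows":{"type":"array"},"force":{"type":"number"}},"required":["rows"]}

```bash
mkdir -p pics
cat > h.py <<'E'
from station import *
import numpy as np, cv2, pickle
def grab(n):
    c=camera(n); pickle.dump(c,open(f'{n}.pkl','wb')); return c
def world(c,u,v,z=None):
    R=cv2.Rodrigues(np.array(c['rvec'],float))[0]; t=np.array(c['tvec'],float).ravel()
    K=np.array(c['camera_matrix']); r=np.linalg.inv(K)@[u,v,1]
    o=-R.T@t; d=R.T@r
    if z is None: s=c['z_map'][int(v),int(u)]
    else: s=(z-o[2])/d[2]
    return o+d*s
E
python3 - <<'E'
from h import *
print(get_obs())
for n in('scene','top'):
    c=grab(n); cv2.imwrite(f'pics/{n}0.png',cv2.cvtColor(c['frame'],cv2.COLOR_RGB2BGR)); print(c['camera_matrix'],c['rvec'],c['tvec'])
E
```

```text
{'time_s': 0.0, 'qpos': array([-1.39959740e+00,  3.00471105e-01,  1.52157709e+00,  1.95374176e-05,
        1.32071222e+00, -6.66161293e-02]), 'joint_vel': array([ 0.00039332, -0.00199844, -0.00024152, -0.0002127 , -0.00123133,
       -0.00046031]), 'tau': array([-6.83892358e-04, -5.31811023e+01, -3.52735233e+01,  7.07709999e-02,
        2.44297413e-02, -7.29251701e-05]), 'ee_pos': array([ 0.12951722, -0.53426067,  0.20488802]), 'eef_rot': array([-3.14042874e+00, -9.66166369e-05,  2.37810152e-01]), 'force': array([-0.44331402,  0.11472985, -0.38361321]), 'moment': array([ 0.04822571, -0.01274289,  0.00386073]), 'grip_force': 0.0, 'grip_width': 0.09409311760763704}
[[533.92628812   0.         283.89123387]
 [  0.         533.92628812 214.02000706]
 [  0.           0.           1.        ]] [ 1.21140251 -2.40064178  0.85509284] [0.27958455 0.35445341 0.72640216]
[[500.88991243   0.         275.17989231]
 [  0.         500.88991243 203.26038338]
 [  0.           0.           1.        ]] [ 2.13852148 -2.15851621  0.11018719] [4.68793396e-04 4.62484670e-01 1.11916939e+00]
```

View pics/top0.png

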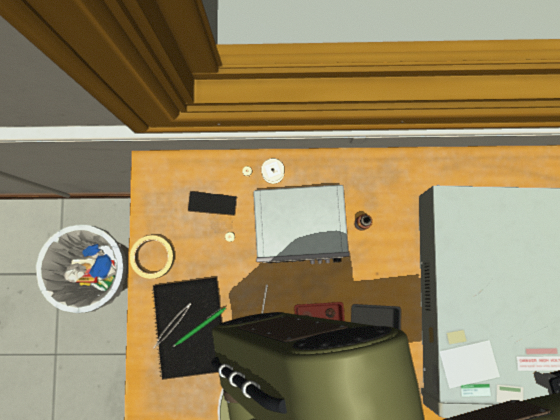

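View pics/scene0.png

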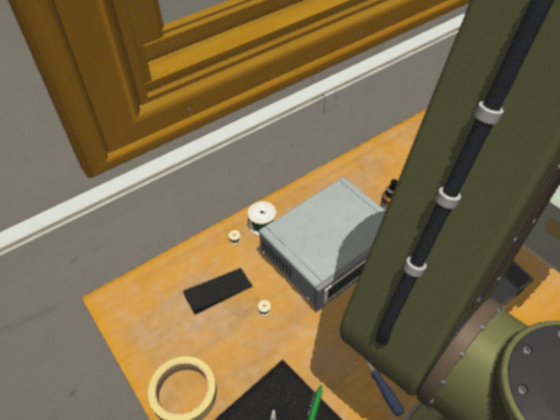

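The top view shows the meter at about (254–348, 185–262), the wedge at (189–237, 192–215), the bobbins at (247,171) and (230,237), the spool at (273,170) and the dropper at (363,220). I'll enlarge the work region.

Run:
```python
from h import *
c=pickle.load(open('top.pkl','rb'))
f=cv2.cvtColor(c['frame'],cv2.COLOR_RGB2BGR)[150:275,180:380]
cv2.imwrite('pics/crop.png',cv2.resize(f,None,fx=4,fy=4,interpolation=cv2.INTER_CUBIC))
P=lambda n,u,v,z:print(n,np.round(world(c,u,v,z),4))
for u,v in[(300,210),(213,203),(273,165),(230,237)]: P('d',u,v,None)
F=c['frame'].astype(int).sum(2)
m=(F<150).astype(np.uint8); m[:,:180]=0;m[:,245:]=0;m[:185]=0;m[225:]=0
print(m.sum(),[np.round(world(c,u,v,.009),4) for u,v in cv2.boxPoints(cv2.minAreaRect(cv2.findNonZero(m)))])
```

```text
d [ 0.4411 -0.059   0.0767]
d [0.4668 0.1416 0.0104]
d [5.492e-01 2.000e-04 4.080e-02]
d [0.387  0.1013 0.0137]
837 [array([0.4516, 0.1995, 0.009 ]), array([0.4954, 0.1957, 0.009 ]), array([0.4835, 0.0887, 0.009 ]), array([0.4398, 0.093 , 0.009 ])]
```

View pics/crop.png

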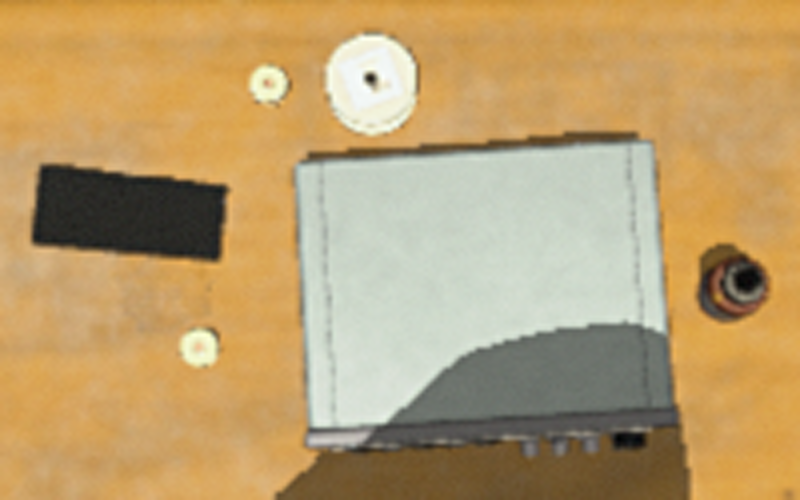

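The crop shows the case top's corners at (296,165), (653,142), (672,410) and (308,430). The wedge's corners are at (40,165), (228,186), (220,260) and (33,244). The wedge is yawed relative to the meter, and the nearest bobbin is at (199,347).

```bash
cat > m.py <<'E'
from h import *
c=pickle.load(open('top.pkl','rb'))
w=lambda x,y,z:world(c,180+(x+.5)/4-.5,150+(y+.5)/4-.5,z)
def fit(L,W,mod):   # 2D rigid fit
    mod=np.array(mod);L=np.array(L)[:,:2]
    a=mod-mod.mean(0);b=L-L.mean(0)
    th=np.arctan2((a[:,0]*b[:,1]-a[:,1]*b[:,0]).sum(),(a*b).sum())
    R=np.array([[np.cos(th),-np.sin(th)],[np.sin(th),np.cos(th)]])
    o=L.mean(0)-R@mod.mean(0); print(W,'o',o.round(4),'yaw deg',np.degrees(th).round(2),'resid mm',((L-o-mod@R.T)*1e3).round(1).tolist())
    return o,R
if __name__=='__main__':
    o,R=fit([w(296,165,.074),w(653,142,.074),w(671,411,.074),w(308,431,.074)],'meter',[(.075,.1),(.075,-.1),(-.075,-.1),(-.075,.1)])
    print('foot',o+R@[.055,.08])
    o,R=fit([w(40,165,.016),w(228,186,.002),w(220,260,.002),w(33,244,.016)],'wedge',[(.023,.055),(.023,-.055),(-.023,-.055),(-.023,.055)])
    print('tail',o+R@[0,.055],'tip',o+R@[0,-.055])
    for n,x,y,z in[('bobA',269,84,.016),('bobB',199,347,.016),('spool',371,83,.04),('drop',743,283,.1)]: print(n,w(x,y,z).round(4))
    # depth heights & scene-camera check
    for n in('top','scene'):
        d=pickle.load(open(n+'.pkl','rb'));K=d['camera_matrix'];Rr=cv2.Rodrigues(np.array(d['rvec'],float))[0];t=np.array(d['tvec'],float).ravel()
        z=d['z_map'];v,u=np.mgrid[:420,:560];X=np.stack([(u-K[0,2])/K[0,0]*z,(v-K[1,2])/K[1,1]*z,z],-1)
        Q=(X-t)@Rr
        m=((abs(Q[...,2]-.075)<.005)&(z>0)&(Q[...,0]>.3)&(Q[...,0]<.56)&(abs(Q[...,1]+.05)<.15)).astype(np.uint8)
        pts=Q[m>0]; r=cv2.minAreaRect(pts[:,:2].astype(np.float32)); print(n,len(pts),pts[:,2].mean(),r,cv2.boxPoints(r))
        f=d['frame'].astype(int).sum(2)
        mw=(f<150)&(Q[...,0]>.42)&(Q[...,0]<.51)&(Q[...,1]>.075)&(Q[...,1]<.215)&(Q[...,2]<.03)
        r=cv2.minAreaRect(Q[mw][:,:2].astype(np.float32));print('wedge',r,Q[mw][:,:2].mean(0))
E
python3 m.py
```

```text
meter o [ 0.4168 -0.0588] yaw deg 2.7 resid mm [[-2.1, -1.9], [-0.9, 1.0], [1.4, 1.9], [1.7, -1.0]]
foot [0.46797958 0.023657  ]
wedge o [0.4669 0.1435] yaw deg -5.41 resid mm [[0.2, -0.4], [-1.0, 0.7], [1.1, 1.0], [-0.3, -1.3]]
tail [0.47210277 0.1982456 ] tip [0.46172517 0.08873621]
bobA [0.5416 0.062  0.016 ]
bobB [0.3883 0.1025 0.016 ]
spool [0.5369 0.0017 0.04  ]
drop [ 0.4149 -0.1971  0.1   ]
top 6289 0.07387946868972309 ((0.4143657684326172, -0.07868006825447083), (0.15766702592372894, 0.2415635734796524), 3.007185459136963) [[ 0.32930446  0.0377997 ]
 [ 0.34197718 -0.20343123]
 [ 0.49942708 -0.19515984]
 [ 0.48675436  0.0460711 ]]
wedge ((0.4675535559654236, 0.14384643733501434), (0.10543446987867355, 0.04436644911766052), 84.28642272949219) [0.4671898  0.14489336]
scene 7826 0.07285170706009428 ((0.4160051643848419, -0.07840655744075775), (0.15849488973617554, 0.24386321008205414), 3.206700325012207) [[ 0.33006114  0.03890117]
 [ 0.34370244 -0.2045802 ]
 [ 0.5019492  -0.19571428]
 [ 0.4883079   0.04776709]]
wedge ((0.4666511118412018, 0.1447315663099289), (0.10580083727836609, 0.04484105855226517), 84.7125244140625) [0.4660651  0.14809429]
```

Run:
```python
from h import *
d=pickle.load(open('top.pkl','rb'))
for u,v in[(425,250),(440,190),(500,300),(440,380),(375,315),(320,312),(345,350),(290,340),(363,215),(150,257)]: print(u,v,world(d,u,v).round(3))
```

```text
425 250 [ 0.352 -0.329  0.071]
440 190 [ 0.474 -0.348  0.133]
500 300 [ 0.25  -0.451  0.147]
440 380 [ 0.099 -0.322  0.159]
375 315 [ 0.207 -0.229 -0.003]
320 312 [ 0.215 -0.103  0.003]
345 350 [ 0.243 -0.081  0.687]
290 340 [ 0.235 -0.03   0.571]
363 215 [ 0.43  -0.199  0.061]
150 257 [ 0.343  0.29  -0.003]
```

Call:
send_rows([
  {"roll": -7.1, "dz": -4, "jaw": 0.68},
  {"roll": -7.1, "dz": -4, "jaw": 0.68},
  {"roll": -7.1, "dz": -4, "jaw": 0.68},
  {"roll": -7.1, "dz": -4, "jaw": 0.68},
  {"roll": -7.1, "dz": -4, "jaw": 0.68},
  {"roll": -7.1, "dz": -4, "jaw": 0.68},
  {"roll": -7.1, "dz": -4, "jaw": 0.68},
  {"roll": -7.1, "dz": -4, "jaw": 0.68},
  {"roll": -7.1, "dz": -4, "jaw": 0.68},
  {"roll": -7.1, "dz": -4, "jaw": 0.68},
  {"roll": -7.1, "dz": -4, "jaw": 0.68},
  {"roll": -1.3, "jaw": 0.68},
])

```text
invalid input at $.rows[0]: expected keys dx, dy, dz, roll, jaw
```

Call:
send_rows([
  {"dx": 0, "dy": 0, "dz": -4, "roll": -7.1, "jaw": 0.68},
  {"dx": 0, "dy": 0, "dz": -4, "roll": -7.1, "jaw": 0.68},
  {"dx": 0, "dy": 0, "dz": -4, "roll": -7.1, "jaw": 0.68},
  {"dx": 0, "dy": 0, "dz": -4, "roll": -7.1, "jaw": 0.68},
  {"dx": 0, "dy": 0, "dz": -4, "roll": -7.1, "jaw": 0.68},
  {"dx": 0, "dy": 0, "dz": -4, "roll": -7.1, "jaw": 0.68},
  {"dx": 0, "dy": 0, "dz": -4, "roll": -7.1, "jaw": 0.68},
  {"dx": 0, "dy": 0, "dz": -4, "roll": -7.1, "jaw": 0.68},
  {"dx": 0, "dy": 0, "dz": -4, "roll": -7.1, "jaw": 0.68},
  {"dx": 0, "dy": 0, "dz": -4, "roll": -7.1, "jaw": 0.68},
  {"dx": 0, "dy": 0, "dz": -4, "roll": -7.1, "jaw": 0.68},
  {"dx": 0, "dy": 0, "dz": 0, "roll": -1.3, "jaw": 0.68},
])

```text
time_s: 1.1
ee_pos: [0.1296, -0.5346, 0.2498]
eef_rot: [3.142, 0.0, 1.63]
force: [1.3, 0.5, 0.2]
grip_width: 0.0177
grip_force: 0.0
```

Call:
send_rows([
  {"dx": 34, "dy": 17, "dz": 0, "roll": 0, "jaw": 0.68},
  {"dx": 34, "dy": 17, "dz": 0, "roll": 0, "jaw": 0.68},
  {"dx": 34, "dy": 17, "dz": 0, "roll": 0, "jaw": 0.68},
  {"dx": 34, "dy": 17, "dz": 0, "roll": 0, "jaw": 0.68},
  {"dx": 34, "dy": 17, "dz": 0, "roll": 0, "jaw": 0.68},
  {"dx": 34, "dy": 17, "dz": 0, "roll": 0, "jaw": 0.68},
  {"dx": 34, "dy": 17, "dz": 0, "roll": 0, "jaw": 0.68},
  {"dx": 34, "dy": 17, "dz": 0, "roll": 0, "jaw": 0.68},
  {"dx": 34, "dy": 17, "dz": 0, "roll": 0, "jaw": 0.68},
  {"dx": 34, "dy": 17, "dz": 0, "roll": 0, "jaw": 0.68},
  {"dx": 34, "dy": 17, "dz": 0, "roll": 0, "jaw": 0.68},
])

```text
time_s: 2.02
ee_pos: [0.2966, -0.1494, 0.2493]
eef_rot: [3.141, 0.0, 1.62]
force: [0.6, -0.5, 1.3]
grip_width: 0.015
grip_force: 0.0
```

Call:
send_rows([
  {"dx": 34, "dy": 17, "dz": 0, "roll": 0, "jaw": 0.68},
  {"dx": 34, "dy": 17, "dz": 0, "roll": 0, "jaw": 0.68},
  {"dx": 34, "dy": 17, "dz": 0, "roll": 0, "jaw": 0.68},
  {"dx": 34, "dy": 17, "dz": 0, "roll": 0, "jaw": 0.68},
  {"dx": 34, "dy": 17, "dz": 0, "roll": 0, "jaw": 0.68},
  {"dx": 34, "dy": 17, "dz": 0, "roll": 0, "jaw": 0.68},
  {"dx": 34, "dy": 17, "dz": 0, "roll": 0, "jaw": 0.68},
  {"dx": 34, "dy": 17, "dz": 0, "roll": 0, "jaw": 0.68},
  {"dx": 34, "dy": 17, "dz": 0, "roll": 0, "jaw": 0.68},
  {"dx": 34, "dy": 17, "dz": 0, "roll": 0, "jaw": 0.68},
  {"dx": 0, "dy": 0, "dz": 0, "roll": 0, "jaw": 0.68},
  {"dx": 0, "dy": 0, "dz": 0, "roll": 0, "jaw": 0.68},
])

```text
time_s: 3.02
ee_pos: [0.4482, 0.1984, 0.2483]
eef_rot: [-3.14, 0.001, 1.623]
force: [-0.3, -0.3, -0.1]
grip_width: 0.0154
grip_force: 0.0
```

Call:
send_rows([
  {"dx": 27, "dy": 19, "dz": 20, "roll": 0, "jaw": 0.68},
  {"dx": 0, "dy": 0, "dz": 34, "roll": 0, "jaw": 0.68},
  {"dx": 0, "dy": 0, "dz": 34, "roll": 0, "jaw": 0.68},
  {"dx": 0, "dy": 0, "dz": 34, "roll": 0, "jaw": 0.68},
  {"dx": 0, "dy": 0, "dz": 34, "roll": 0, "jaw": 0.68},
  {"dx": 0, "dy": 0, "dz": 34, "roll": 0, "jaw": 0.68},
  {"dx": 0, "dy": 0, "dz": 24, "roll": 0, "jaw": 0.68},
  {"dx": 0, "dy": 0, "dz": 14, "roll": 0, "jaw": 0.68},
  {"dx": 0, "dy": 0, "dz": 8, "roll": 0, "jaw": 0.68},
  {"dx": 0, "dy": 0, "dz": 0, "roll": 0, "jaw": 0.68},
])

```text
time_s: 3.85
ee_pos: [0.4652, 0.2241, 0.0124]
eef_rot: [-3.14, 0.001, 1.621]
force: [0.5, 0.6, 0.4]
grip_width: 0.0149
grip_force: 0.0
```

Run:
```python
from h import *
print(get_obs()['ee_pos'])
a=[cv2.cvtColor(grab(n)['frame'],cv2.COLOR_RGB2BGR) for n in('top','scene')]
t=cv2.resize(a[0][150:275,180:380],(800,500),interpolation=cv2.INTER_CUBIC)[:,:400]
s=cv2.resize(a[1][180:330,170:290],(400,500),interpolation=cv2.INTER_CUBIC)
cv2.imwrite('pics/b.png',np.hstack([t,s]))
```

```text
[0.46521693 0.22411548 0.01242631]
```

View pics/b.png

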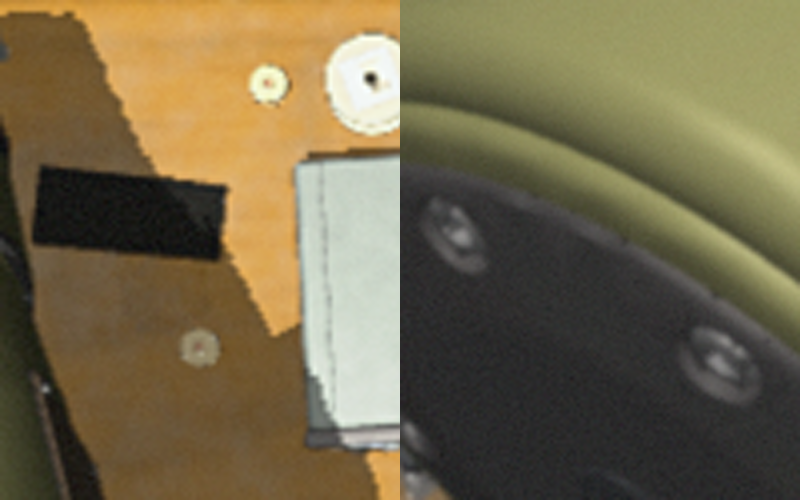

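The top view shows the wedge undisturbed at (33–228, 165–260), with the arm clear of it to the left. I'll lower the tool and start the push.

Call:
send_rows([
  {"dx": -5, "dy": 0, "dz": 7, "roll": 0, "jaw": 0.68},
  {"dx": -5, "dy": 0, "dz": 0, "roll": 0, "jaw": 0.68},
  {"dx": -3, "dy": 0, "dz": 0, "roll": 0, "jaw": 0.68},
  {"dx": -3, "dy": 0, "dz": 0, "roll": 0, "jaw": 0.68},
  {"dx": -3, "dy": 0, "dz": 0, "roll": 0, "jaw": 0.68},
  {"dx": -3, "dy": 0, "dz": 0, "roll": 0, "jaw": 0.68},
  {"dx": -3, "dy": 0, "dz": 0, "roll": 0, "jaw": 0.68},
  {"dx": -3, "dy": 0, "dz": 0, "roll": 0, "jaw": 0.68},
  {"dx": -3, "dy": 0, "dz": 0, "roll": 0, "jaw": 0.68},
  {"dx": -3, "dy": 0, "dz": 0, "roll": 0, "jaw": 0.68},
  {"dx": -3, "dy": 0, "dz": 0, "roll": 0, "jaw": 0.68},
  {"dx": -3, "dy": 0, "dz": 0, "roll": 0, "jaw": 0.68},
])

```text
time_s: 4.95
ee_pos: [0.468, 0.1851, 0.0064]
eef_rot: [-3.142, -0.0, 1.624]
force: [0.3, -0.0, 0.5]
grip_width: 0.0153
grip_force: 0.3
```

Run:
```python
from h import *
print(get_obs()['ee_pos'])
t=cv2.cvtColor(grab('top')['frame'],cv2.COLOR_RGB2BGR)
cv2.imwrite('pics/c.png',cv2.resize(t[180:265,180:280],(700,595),interpolation=cv2.INTER_CUBIC))
```

```text
[0.46804788 0.18505094 0.00643857]
```

View pics/c.png

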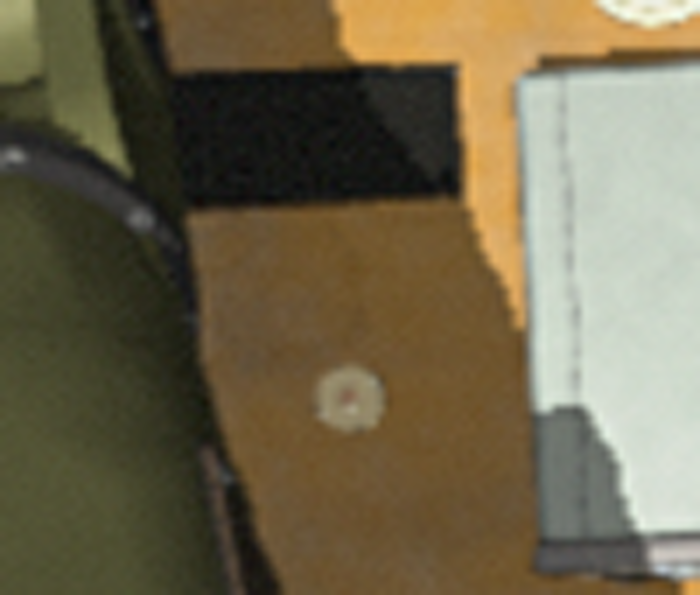

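The wedge is now square to the meter. Its tip corners are at (457,66) and (460,196), and the case's left edge runs from (520,75) to (537,540).

Run:
```python
from h import *
c=pickle.load(open('top.pkl','rb'))
w=lambda x,y,z:world(c,180+(x+.5)/7-.5,180+(y+.5)/7-.5,z)[:2]
a,b=w(457,66,.002),w(460,196,.002); print('tip',(a+b)/2,a-b,np.degrees(np.arctan2(*(a-b)[::-1])))
e,f=w(200,73,.013),w(200,208,.013); print('body mid @y',e,f,(e+f)/2)
p,q=w(520,75,.074),w(537,540,.074); print('case',p,q,np.degrees(np.arctan2(*(p-q)[::-1])))
th=np.radians(3);R=np.array([[np.cos(th),-np.sin(th)],[np.sin(th),np.cos(th)]])
print('foot',p+R@[-.02,-.02]); foot=p+R@[-.02,-.02]
print('tip rel foot in meter frame',R.T@((a+b)/2-foot))
```

```text
tip [0.47830674 0.06736115] [0.04404039 0.00097932] 1.2738689871737001
body mid @y [0.49724175 0.15285789] [0.45190617 0.15247744] [0.47457396 0.15266766]
case [0.48620645 0.04212475] [0.34027341 0.03725394] 1.911652473487084
foot [0.46728058 0.02110544]
tip rel foot in meter frame [0.01343189 0.04561526]
```

Call:
send_rows([
  {"dx": 3, "dy": 0, "dz": 0, "roll": 0, "jaw": 0.68},
  {"dx": 0, "dy": 5, "dz": 0, "roll": 0, "jaw": 0.68},
  {"dx": 0, "dy": 0, "dz": 0, "roll": 0, "jaw": 0.68},
  {"dx": -2, "dy": 0, "dz": 0, "roll": 0, "jaw": 0.68},
  {"dx": -2, "dy": -0.2, "dz": 0, "roll": 0, "jaw": 0.68},
  {"dx": -3, "dy": -0.6, "dz": 0, "roll": 0, "jaw": 0.68},
  {"dx": -4, "dy": -0.8, "dz": 0, "roll": 0, "jaw": 0.68},
  {"dx": -4, "dy": -0.8, "dz": 0, "roll": 0, "jaw": 0.68},
  {"dx": -4, "dy": -0.8, "dz": 0, "roll": 0, "jaw": 0.68},
  {"dx": -4, "dy": -0.8, "dz": 0, "roll": 0, "jaw": 0.68},
  {"dx": -4, "dy": -0.8, "dz": 0, "roll": 0, "jaw": 0.68},
  {"dx": 0, "dy": 0, "dz": 0, "roll": 0, "jaw": 0.68},
])

```text
time_s: 6.0
ee_pos: [0.4694, 0.1607, 0.0065]
eef_rot: [-3.142, 0.0, 1.623]
force: [0.2, -0.3, -0.2]
grip_width: 0.0145
grip_force: 0.0
```

Run:
```python
from h import *
print(get_obs()['ee_pos'])
t=cv2.cvtColor(grab('top')['frame'],cv2.COLOR_RGB2BGR)
cv2.imwrite('pics/d.png',cv2.resize(t[180:265,180:280],(700,595),interpolation=cv2.INTER_CUBIC))
```

```text
[0.46941605 0.16067501 0.00646944]
```

View pics/d.png

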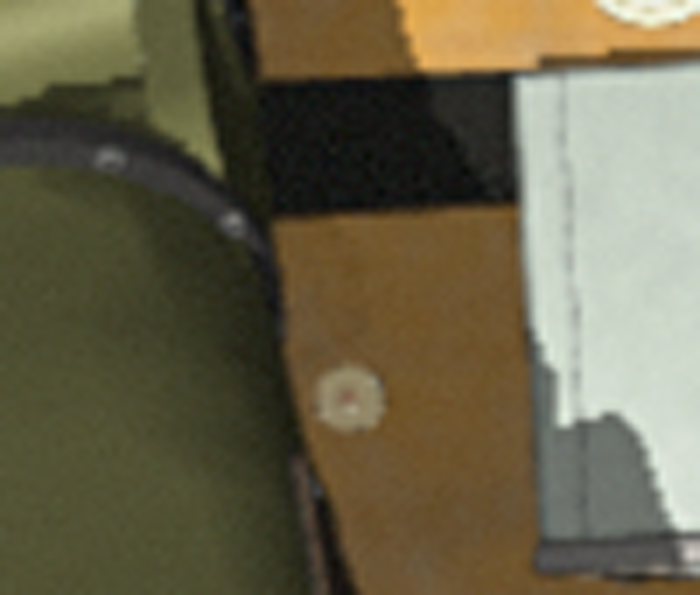

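The wedge tip is just under the case edge at about (515, 75–206). Its rear edge runs from (300,81) to (510,74) and its front edge from (280,213) to (515,206).

Run:
```python
from h import *
c=pickle.load(open('top.pkl','rb'))
w=lambda x,y,z:world(c,180+(x+.5)/7-.5,180+(y+.5)/7-.5,z)[:2]
m1=(w(300,81,.009)+w(300,213,.009))/2; m2=(w(505,74,.0025)+w(505,206.5,.0025))/2
print(m1,m2,np.degrees(np.arctan2(*(m2-m1))))
foot=np.array([.4678,.0225])
th=np.radians(2.8);R=np.array([[np.cos(th),-np.sin(th)],[np.sin(th),np.cos(th)]])
print(R.T@(m1-foot),R.T@(m2-foot))
```

```text
[0.47255229 0.11978757] [0.47494296 0.05170489] 177.98893452741032
[0.00949909 0.09693927] [0.00856108 0.02882109]
```

Call:
send_rows([
  {"dx": -4, "dy": -0.9, "dz": 0, "roll": 0, "jaw": 0.68},
  {"dx": -4, "dy": -0.9, "dz": 0, "roll": 0, "jaw": 0.68},
  {"dx": -4, "dy": -0.9, "dz": 0, "roll": 0, "jaw": 0.68},
  {"dx": -4, "dy": -0.9, "dz": 0, "roll": 0, "jaw": 0.68},
  {"dx": -4, "dy": -0.9, "dz": 0, "roll": 0, "jaw": 0.68},
  {"dx": -4, "dy": -0.9, "dz": 0, "roll": 0, "jaw": 0.68},
  {"dx": -4, "dy": -0.9, "dz": 0, "roll": 0, "jaw": 0.68},
  {"dx": -4, "dy": -0.9, "dz": 0, "roll": 0, "jaw": 0.68},
  {"dx": 0, "dy": 0, "dz": 0, "roll": 0, "jaw": 0.68},
])

```text
time_s: 6.8
ee_pos: [0.4639, 0.1284, 0.0064]
eef_rot: [-3.141, 0.0, 1.623]
force: [0.4, 0.7, -0.7]
grip_width: 0.0148
grip_force: 0.0
```

Run:
```python
from h import *
print(get_obs()['ee_pos'])
t=cv2.cvtColor(grab('top')['frame'],cv2.COLOR_RGB2BGR)
cv2.imwrite('pics/e.png',cv2.resize(t[180:265,180:280],(700,595),interpolation=cv2.INTER_CUBIC))
```

```text
[0.46385714 0.12837383 0.00642836]
```

View pics/e.png

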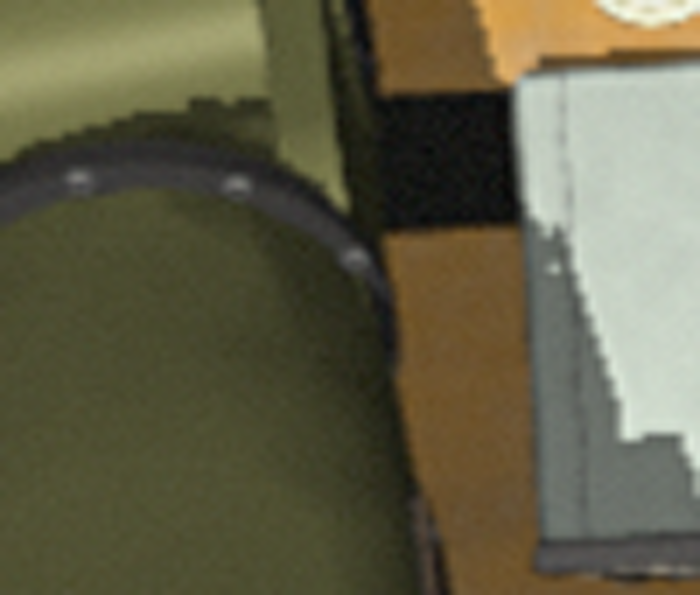

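The wedge's rear edge runs from (400,97) to (505,93) and its front edge from (400,229) to (515,223). It has moved about 6 mm sideways, so roughly 2.5 mm of offset remains. Next is a slow advance, watching the force.

Call:
send_rows([
  {"dx": -2, "dy": -0.5, "dz": 0, "roll": 0, "jaw": 0.68},
  {"dx": -2, "dy": -0.5, "dz": 0, "roll": 0, "jaw": 0.68},
  {"dx": -2, "dy": -0.5, "dz": 0, "roll": 0, "jaw": 0.68},
  {"dx": -1, "dy": -0.2, "dz": 0, "roll": 0, "jaw": 0.68},
  {"dx": -1, "dy": -0.2, "dz": 0, "roll": 0, "jaw": 0.68},
  {"dx": 0, "dy": 0, "dz": 0, "roll": 0, "jaw": 0.68},
])

```text
time_s: 7.35
ee_pos: [0.4625, 0.1208, 0.0065]
eef_rot: [3.142, 0.0, 1.624]
force: [0.8, 0.1, 0.1]
grip_width: 0.0154
grip_force: 0.0
```

Call:
send_rows([
  {"dx": -0.5, "dy": 0, "dz": 0, "roll": 0, "jaw": 0.68},
  {"dx": -0.5, "dy": 0, "dz": 0, "roll": 0, "jaw": 0.68},
  {"dx": 0, "dy": 0, "dz": 0, "roll": 0, "jaw": 0.68},
])

```text
time_s: 7.6
ee_pos: [0.4626, 0.1199, 0.0064]
eef_rot: [-3.142, 0.0, 1.624]
force: [-0.1, 0.8, 0.3]
grip_width: 0.015
grip_force: 0.1
```

Call:
send_rows([
  {"dx": -0.5, "dy": 0, "dz": 0, "roll": 0, "jaw": 0.68},
  {"dx": -0.5, "dy": 0, "dz": 0, "roll": 0, "jaw": 0.68},
  {"dx": 0, "dy": 0, "dz": 0, "roll": 0, "jaw": 0.68},
])

```text
time_s: 7.85
ee_pos: [0.4626, 0.119, 0.0065]
eef_rot: [-3.142, -0.0, 1.624]
force: [0.6, 0.1, -0.1]
grip_width: 0.015
grip_force: 0.3
```

Call:
send_rows([
  {"dx": -0.5, "dy": 0, "dz": 0, "roll": 0, "jaw": 0.68},
  {"dx": -0.5, "dy": 0, "dz": 0, "roll": 0, "jaw": 0.68},
  {"dx": 0, "dy": 0, "dz": 0, "roll": 0, "jaw": 0.68},
])

```text
time_s: 8.1
ee_pos: [0.4627, 0.118, 0.0065]
eef_rot: [3.142, -0.0, 1.624]
force: [-0.1, 1.1, -0.1]
grip_width: 0.0149
grip_force: 1.1
```

Call:
send_rows([
  {"dx": -0.4, "dy": 0, "dz": 0, "roll": 0, "jaw": 0.68},
  {"dx": -0.4, "dy": 0, "dz": 0, "roll": 0, "jaw": 0.68},
  {"dx": 0, "dy": 0, "dz": 0, "roll": 0, "jaw": 0.68},
])

```text
time_s: 8.35
ee_pos: [0.4627, 0.1173, 0.0065]
eef_rot: [3.142, -0.0, 1.624]
force: [0.5, 5.4, -0.1]
grip_width: 0.015
grip_force: 2.3
```

Call:
send_rows([
  {"dx": -0.3, "dy": 0, "dz": 0, "roll": 0, "jaw": 0.68},
  {"dx": 0, "dy": 0, "dz": 0, "roll": 0, "jaw": 0.68},
  {"dx": 0, "dy": 0, "dz": 0, "roll": 0, "jaw": 0.68},
])

```text
time_s: 8.6
ee_pos: [0.4628, 0.1171, 0.0065]
eef_rot: [3.141, -0.0, 1.624]
force: [-0.2, 5.6, 0.4]
grip_width: 0.0146
grip_force: 2.7
```

Run:
```python
from h import *
o=get_obs();print(o['ee_pos'],o['force'])
t=cv2.cvtColor(grab('top')['frame'],cv2.COLOR_RGB2BGR)
cv2.imwrite('pics/f.png',cv2.resize(t[180:265,180:280],(700,595),interpolation=cv2.INTER_CUBIC))
```

```text
[0.46275457 0.11706473 0.0064708 ] [-0.22774955  5.55430703  0.42697405]
```

View pics/f.png

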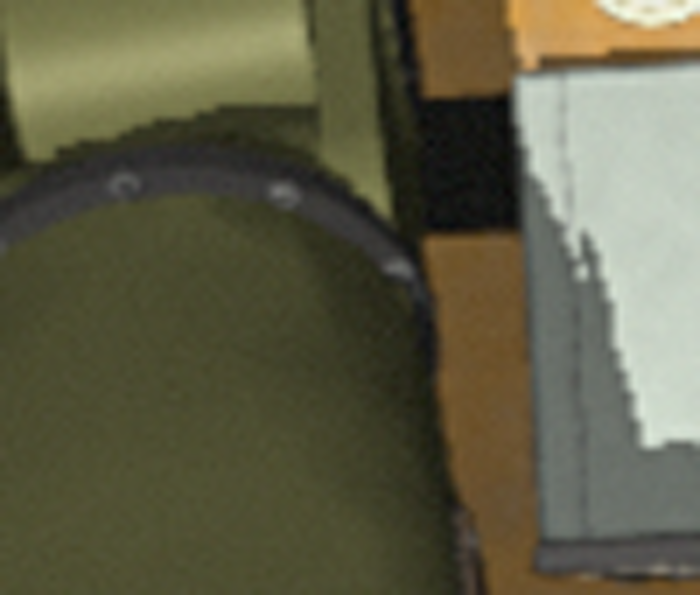

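Call:
send_rows([
  {"dx": -0.4, "dy": 0, "dz": 0, "roll": 0, "jaw": 0.68},
  {"dx": 0, "dy": 0, "dz": 0, "roll": 0, "jaw": 0.68},
  {"dx": 0, "dy": 0, "dz": 0, "roll": 0, "jaw": 0.68},
])

```text
time_s: 8.9
ee_pos: [0.4628, 0.1168, 0.0065]
eef_rot: [3.142, -0.0, 1.624]
force: [-0.6, 6.3, -0.2]
grip_width: 0.0152
grip_force: 3.1
```

Call:
send_rows([
  {"dx": 2, "dy": 0, "dz": 0, "roll": 0, "jaw": 0.68},
  {"dx": 4, "dy": 0, "dz": 0, "roll": 0, "jaw": 0.68},
  {"dx": 6, "dy": 0, "dz": 0, "roll": 0, "jaw": 0.68},
  {"dx": 0, "dy": 0, "dz": -25, "roll": 0, "jaw": 0.68},
  {"dx": 0, "dy": 0, "dz": -35, "roll": 0, "jaw": 0.68},
  {"dx": 0, "dy": 0, "dz": -35, "roll": 0, "jaw": 1},
  {"dx": 0, "dy": 0, "dz": -10, "roll": 0, "jaw": 1},
  {"dx": 0, "dy": 0, "dz": 0, "roll": 0, "jaw": 1},
])

```text
time_s: 9.57
ee_pos: [0.4634, 0.129, 0.114]
eef_rot: [3.137, -0.001, 1.624]
force: [0.5, 0.6, 0.0]
grip_width: 0.0009
grip_force: 0.0
```

Call:
send_rows([
  {"dx": -20, "dy": 0, "dz": 0, "roll": 0, "jaw": 1},
  {"dx": -25, "dy": 0, "dz": 0, "roll": 0, "jaw": 1},
  {"dx": -25, "dy": 0, "dz": 0, "roll": 0, "jaw": 1},
  {"dx": -20, "dy": 0, "dz": 0, "roll": 0, "jaw": 1},
  {"dx": -16, "dy": 0, "dz": 0, "roll": 0, "jaw": 1},
  {"dx": 0, "dy": 0, "dz": 0, "roll": 0, "jaw": 1},
  {"dx": 0, "dy": 0, "dz": 0, "roll": 0, "jaw": 1},
])

```text
time_s: 10.15
ee_pos: [0.4672, 0.0225, 0.1101]
eef_rot: [-3.14, -0.0, 1.622]
force: [-1.0, 0.3, 0.1]
grip_width: 0.0002
grip_force: 0.0
```

Directly above the press point. I'll lower to 4 mm over the top, then go in small steps.

Call:
send_rows([
  {"dx": 0, "dy": 0, "dz": 15, "roll": 0, "jaw": 1},
  {"dx": 0, "dy": 0, "dz": 12, "roll": 0, "jaw": 1},
  {"dx": 0, "dy": 0, "dz": 5, "roll": 0, "jaw": 1},
  {"dx": 0, "dy": 0, "dz": 1, "roll": 0, "jaw": 1},
  {"dx": 0, "dy": 0, "dz": 1, "roll": 0, "jaw": 1},
  {"dx": 0, "dy": 0, "dz": 0, "roll": 0, "jaw": 1},
])

```text
time_s: 10.65
ee_pos: [0.4679, 0.023, 0.0776]
eef_rot: [3.141, 0.0, 1.624]
force: [0.6, -0.6, -0.3]
grip_width: 0.0005
grip_force: 0.0
```

Call:
send_rows([
  {"dx": 0, "dy": 0, "dz": 0.5, "roll": 0, "jaw": 1},
  {"dx": 0, "dy": 0, "dz": 0.5, "roll": 0, "jaw": 1},
  {"dx": 0, "dy": 0, "dz": 0, "roll": 0, "jaw": 1},
])

```text
time_s: 10.9
ee_pos: [0.4678, 0.0226, 0.0767]
eef_rot: [3.141, 0.0, 1.624]
force: [0.9, -0.5, 0.3]
grip_width: 0.0004
grip_force: 0.0
```

Call:
send_rows([
  {"dx": 0, "dy": 0, "dz": 0.8, "roll": 0, "jaw": 1},
  {"dx": 0, "dy": 0, "dz": 0.8, "roll": 0, "jaw": 1},
  {"dx": 0, "dy": 0, "dz": 0, "roll": 0, "jaw": 1},
])

```text
time_s: 11.15
ee_pos: [0.4677, 0.0226, 0.0748]
eef_rot: [-3.142, 0.0, 1.624]
force: [0.8, 0.3, -0.6]
grip_width: 0.0004
grip_force: 0.0
```

Call:
send_rows([
  {"dx": 0, "dy": 0, "dz": 0.4, "roll": 0, "jaw": 1},
  {"dx": 0, "dy": 0, "dz": 0.3, "roll": 0, "jaw": 1},
  {"dx": 0, "dy": 0, "dz": 0, "roll": 0, "jaw": 1},
])

```text
time_s: 11.4
ee_pos: [0.4678, 0.0226, 0.0743]
eef_rot: [3.142, -0.0, 1.624]
force: [-1.0, -0.9, 2.8]
grip_width: 0.0003
grip_force: 1.3
```

Contact with the top at z = 74.3 mm.

Call:
send_rows([
  {"dx": 0, "dy": 0, "dz": 0.3, "roll": 0, "jaw": 1},
  {"dx": 0, "dy": 0, "dz": 0, "roll": 0, "jaw": 1},
])

```text
time_s: 11.57
ee_pos: [0.4678, 0.0226, 0.0742]
eef_rot: [3.141, 0.0, 1.624]
force: [-3.0, -0.1, 7.0]
grip_width: 0.0007
grip_force: 3.5
```

Call:
send_rows([
  {"dx": 0, "dy": 0, "dz": 0.3, "roll": 0, "jaw": 1},
  {"dx": 0, "dy": 0, "dz": 0, "roll": 0, "jaw": 1},
])

```text
time_s: 11.73
ee_pos: [0.4678, 0.0226, 0.0742]
eef_rot: [3.141, 0.0, 1.624]
force: [-4.1, 0.9, 11.2]
grip_width: 0.0005
grip_force: 5.4
```

Call:
send_rows([
  {"dx": 0, "dy": -0.2, "dz": 0.3, "roll": 0, "jaw": 1},
  {"dx": 0, "dy": 0, "dz": 0, "roll": 0, "jaw": 1},
  {"dx": 0, "dy": 0, "dz": 0, "roll": 0, "jaw": 1},
])

```text
time_s: 11.98
ee_pos: [0.4678, 0.0226, 0.0741]
eef_rot: [3.141, 0.0, 1.624]
force: [-4.0, 0.4, 13.0]
grip_width: 0.0005
grip_force: 6.7
```

Call:
send_rows([
  {"dx": 0, "dy": 0, "dz": 0, "roll": 0, "jaw": 1},
  {"dx": 0, "dy": 0, "dz": 0, "roll": 0, "jaw": 1},
  {"dx": 0, "dy": 0, "dz": 0, "roll": 0, "jaw": 1},
  {"dx": 0, "dy": 0, "dz": 0, "roll": 0, "jaw": 1},
  {"dx": 0, "dy": 0, "dz": 0, "roll": 0, "jaw": 1},
  {"dx": 0, "dy": 0, "dz": 0, "roll": 0, "jaw": 1},
  {"dx": 0, "dy": 0, "dz": 0, "roll": 0, "jaw": 1},
  {"dx": 0, "dy": 0, "dz": 0, "roll": 0, "jaw": 1},
  {"dx": 0, "dy": 0, "dz": 0, "roll": 0, "jaw": 1},
  {"dx": 0, "dy": 0, "dz": 0, "roll": 0, "jaw": 1},
])

```text
time_s: 12.82
ee_pos: [0.4679, 0.0226, 0.0741]
eef_rot: [3.141, 0.0, 1.624]
force: [-4.7, 0.2, 13.5]
grip_width: 0.0004
grip_force: 6.7
```

13.5 N held with no sinking. Now I'll lift off and swing clear for a final look.

Call:
send_rows([
  {"dx": 0, "dy": 0, "dz": -1, "roll": 0, "jaw": 1},
  {"dx": 0, "dy": 0, "dz": -4, "roll": 0, "jaw": 1},
  {"dx": 0, "dy": 0, "dz": -20, "roll": 0, "jaw": 1},
  {"dx": 0, "dy": 0, "dz": -30, "roll": 0, "jaw": 1},
  {"dx": 0, "dy": -20, "dz": -30, "roll": 0, "jaw": 1},
  {"dx": -20, "dy": -20, "dz": -30, "roll": 0, "jaw": 1},
  {"dx": -30, "dy": -15, "dz": -10, "roll": 0, "jaw": 1},
  {"dx": -30, "dy": -15, "dz": 0, "roll": 0, "jaw": 1},
  {"dx": -30, "dy": -15, "dz": 0, "roll": 0, "jaw": 1},
  {"dx": -30, "dy": -15, "dz": 0, "roll": 0, "jaw": 1},
  {"dx": -30, "dy": -15, "dz": 0, "roll": 0, "jaw": 1},
  {"dx": -30, "dy": -15, "dz": 0, "roll": 0, "jaw": 1},
])

```text
time_s: 13.82
ee_pos: [0.3473, -0.1852, 0.1985]
eef_rot: [3.141, 0.0, 1.624]
force: [2.0, -0.4, -0.6]
grip_width: 0.0002
grip_force: 0.0
```

Call:
send_rows([
  {"dx": -30, "dy": -15, "dz": 0, "roll": 0, "jaw": 1},
  {"dx": -30, "dy": -10, "dz": 0, "roll": 0, "jaw": 1},
  {"dx": -30, "dy": 0, "dz": 0, "roll": 0, "jaw": 1},
  {"dx": -20, "dy": 0, "dz": 0, "roll": 0, "jaw": 1},
  {"dx": 0, "dy": 0, "dz": 0, "roll": 0, "jaw": 1},
  {"dx": 0, "dy": 0, "dz": 0, "roll": 0, "jaw": 1},
])

```text
time_s: 14.32
ee_pos: [0.3288, -0.2955, 0.198]
eef_rot: [-3.141, -0.001, 1.622]
force: [-0.0, 0.8, -0.5]
grip_width: 0.0004
grip_force: 0.0
```

Run:
```python
from h import *
o=get_obs();print(o['ee_pos'],o['force'])
t=cv2.cvtColor(grab('top')['frame'],cv2.COLOR_RGB2BGR)
cv2.imwrite('pics/g.png',cv2.resize(t[150:275,180:380],(800,500),interpolation=cv2.INTER_CUBIC))
```

```text
[ 0.3287879  -0.29551087  0.19796546] [-0.04522538  0.78333587 -0.49622398]
```

View pics/g.png

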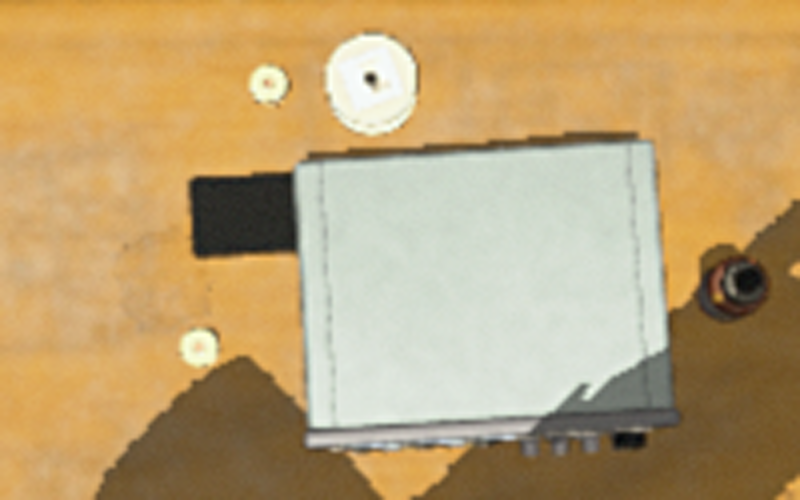

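The meter's corners are unchanged at (296,165) and (653,142). The wedge sits square at (192–298, 175–256), and the spool, bobbins and dropper haven't moved.

```bash
python3 -c "
from station import *
print(hand_in())"
```

```text
the job is handed in; nothing more can be done
None
```

The wedge sits squarely under the rear left foot and bears (about 6 N of push at the end). A 13.5 N press with shut fingers above that foot, held about a second, did not tip the meter. In the last top view the meter and bystanders had not moved; the job was handed in at about 14 s, and no verdict was shown.

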